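# Clear, align and hold down the access panel of a machine housing

## Robot

A 6-joint arm with a two-finger parallel gripper is mounted at the origin on a cart in front of the work surface, level with it; the furniture and walls round the work are solid. World frame = base frame: x ahead of the robot, y to its left, z up, the work surface at z = 0. Lengths are in m, angles in degrees, forces in N, time in s.
With the tool pointing down it reaches from about 0.3 to 0.875 m from the base axis. Payload 6.4 kg.
Tool frame: the origin (TCP) lies midway between the tips of the shut fingers; the grasp point (between the pads) lies 19 mm behind it (manip.hold_point_z is the distance from the TCP to the grasp point, in m); z points along the fingers, y is the direction in which the jaws open and shut (so a half turn about z gives the same grasp; the last joint's range is limited). The gripper opens to 88 mm and grips with 3 to 60 N. Pads are 18 mm wide; open, the fingers measure 123 mm over their backs; the gripper's body (75 mm by 187 mm) begins 45 mm behind the grasp point.
Start: joints at [-86.362, 10.359, 92.074, -0, 77.567, -11.82], TCP at [0.153, -0.554, 0.239] pointing down, gripper open.
Joint ranges: [-171.53, 171.53], [-51.25, 118.39], [17.06, 147.69], [-65.23, 245.23], [0, 150.52], [-178.68, 178.68]. Speed limits (degrees/s): [147.25, 147.25, 172.46, 180, 180, 180].

## Interface

Orientations are given as [roll, pitch, yaw] about the fixed x, y, z axes, in that order (R = Rz(yaw) Ry(pitch) Rx(roll)).
In Python, from cell import sensors, viewer, manip gives the robot as it stands.
- The arm moves only by the tool servo_tool, never from a script. Its argument "plan" is a list of rows, each a list of 3 entries, a list of its own where there are three numbers: the shift along the tool's x, y, z in units of 50 mm (1.0 is 50 mm), then the turn, a rotation vector about the tool's x, y, z in units of 8 degrees (1.0 is 8 degrees), then the opening, from 0 (shut) to 1 (fully open). A call has 1 to 12 rows; each row is the pose to reach, as a shift and turn from the pose measured when the call began, along the tool's axes at that moment; what a row does not reach only later rows make up. A row lasts 1/8 s, in which the tool goes at most 62.5 mm and 10.7 degrees, less where a joint would pass 70% of its speed; a pose out of reach is approached as far as the arm can. A call with a gripper value outside its range is refused whole. The fingers move at their own pace and stop on an object; "squeeze" is the grip in N (left out, the last holds). Time passes only in rows, so rows that repeat a pose let the fingers close. It gives the time, the measured TCP pose, the force and the opening at its end, in the units of the state.
- sensors.sense(): the state, without advancing time (a new reading comes with each control period).
- viewer.snapshot(name): name is "scene" or "side" or "wrist"; returns a dict with "image" (384x512x3 uint8, red, green, blue), "z_map" (384x512 float32, m along the optical axis (not along the pixel's ray), 0 where there is no reading), "mtx" (3x3 intrinsics, pixels), "cam_to_world" (4x4, takes a point from camera to world coordinates). Camera axes: x right, y down, z forward; pixel columns grow to the right and rows downward; lengths in m; the calibration is good to about 2 mm. A picture is of the moment at which its call begins.
- manip.hand_in(): hands the job in, once; it reports no verdict.
Trained networks look in a picture, given as the dict that the camera call returned (one of the last four; its "shot" number tells which), for a name from the list of things; names that differ only in an ending like _2 or _b are one class to them, and where a whole thing is asked for, a point or a joint stands for the part that bears it (a point fixed in the world has none). Each returns a list of dicts, best first, with "p" (0 to 1); they miss things now and then, are a little off and sometimes report something else, mostly with a low value. They report only what shows in the picture. A call takes as long as a camera call. They do not tell look-alikes from the thing itself.
- viewer.search_frame(picture, target): "location" ([column, row] in pixels, amid what is visible of it).
- viewer.masks_of(picture, target): "mask" (384x512 bool, what is visible of it) and "location" ([column, row] in pixels, amid what is visible of it).
The state is a dict: "clock": time; "joint_positions": joint angles; "joint_velocities": joint speeds; "effort": joint torques, N m; "tool_pos": TCP position; "tool_rot": TCP orientation; "force": force on the tool from outside, world axes, zero at the start; "moment": the same for the moment, N m; "finger_gap": opening from 0.0 (shut) to 1.0 (fully open).
Only numpy, scipy, OpenCV 4.12 (cv2) and the standard library are available. Lean on these libraries where they do the work, as an engineer would, in place of code of your own. Each camera call takes 0.05 s, during which the arm holds its last target.

## Task

Take the orange scraper block and sweep the four steel chips off the blue access panel into the catch tray at its end (with the block, not the fingers), then stand the block upright on the bench. After that, turn the black quarter-turn fastener clockwise until its white slot line points at the two yellow marks, and only then press the springy panel down flush on its housing. Finish the program while still holding the panel pressed down, and leave the other things on the bench where they are.

Things in the scene. Friction and masses are not known exactly. Their poses are not given: they have to be found in the camera images.
- housing: Grey metal housing fixed to the bench, 154 (its x) x 244 (its y) x 60 mm; origin at the centre of its underside, on the bench; flanges reach x = -88 and 88 mm. The open aluminium catch tray is joined to its +y end: y = 123 to 206, x = -88 to 88 mm, rim 45 mm above the bench. The fastener's axis is at x = 0, y = -85 mm.
- panel_top (a point): Centre of the flat top of the blue access panel (160 along the housing's x, 250 along its y, 5 mm thick), axes as the housing; 73 mm above the bench while sprung up, 65 mm when flush. Moves with the panel.
- panel (a joint): How far the blue panel is pressed down, m: 0 sprung up, 0.008 flush (stop). Slides straight down only. Springs: it starts to move at 4 to 5 N, needs about 11 N to stay flush, rises when let go. With the fastener out of line (over about 0.2 rad) its key blocks the panel after 2 mm.
- fastener (a joint): Turn of the quarter-turn fastener, rad, growing clockwise seen from above. 0: wing along the housing's x; 1.571: wing and white slot line along the housing's y, pointing at the yellow marks (aligned). Stops at 0 and 2.0; friction 0.05 N m, stays where left. Starts between 0.1 and 0.7.
- fastener_grip (a point): On the fastener's vertical axis, 25 mm above the panel top; moves and turns with it. Black wing 44 long (point's x) x 12 thick, from 6 to 30 mm above the panel, white slot line along its top; steel washer of 42 mm diameter, 4 mm high, under it. Two yellow marks on the panel 31 mm from the axis, towards the housing's +y and -y.
- tray_in (a point): Centre of the catch tray's inner floor, 4 mm above the bench, axes as the housing; inside 171 (x) x 79 (y) mm, walls 41 mm above this floor.
- scraper: Loose orange scraper block with black rubber sole (110 x 26 mm), 110 (its x) x 30 (its y) x 66 mm high, 0.1 to 0.2 kg; origin at the centre of its underside. Upright handle on top, 70 (x) x 24 (y) mm, from 26 to 66 mm above the origin, to be gripped across its y. Stands upright on the bench at the start.
- chip_1: Loose bent steel chip, 15 x 10 x 9 mm, 12 g, lying on the panel between its middle and its tray end; origin at the centre of its underside.
- chip_2: Loose bent steel chip, 15 x 10 x 9 mm, 12 g, lying on the panel between its middle and its tray end; origin at the centre of its underside.
- chip_3: Loose bent steel chip, 15 x 10 x 9 mm, 12 g, lying on the panel between its middle and its tray end; origin at the centre of its underside.
- chip_4: Loose bent steel chip, 15 x 10 x 9 mm, 12 g, lying on the panel between its middle and its tray end; origin at the centre of its underside.
- pump_cover: Grey cast pump cover, 123 x 144 x 38 mm, bystander; origin under its centre.
- tape_roll: Roll of black tape, 62 x 60 x 19 mm, bystander; origin under its centre.
- screw_jar: Glass jar with lid, 71 mm diameter, 110 mm high, bystander; origin under its centre.
Things that resemble listed ones, but are neither listed nor needed, are in the scene too. Of the things that look like the scraper, take the one that is farthest to the robot's left at the start.

How it is judged:
By the outcome, as a careful person would: the job done as asked, in the order asked, and still so for the second after the job is handed in, while the arm keeps its last pose, push and grip.
It also fails if it takes over 54 s, if anything falls off the work surface, if the arm or the gripper's body presses on something with over 40 N, if the wrist force passes 120 N, or if a joint passes its speed limit or range.

## Working session

There is one attempt and no reset: what is moved stays moved. The work goes in short steps, Python scripts to look and compute and a tool call to move; the robot and the scene stay as the last step left them, time stands still between calls to the robot, and variables do not carry over. Pictures are saved under pics/ and viewed, and the job is handed in when it is done.

Besides the shell and the picture viewer there is one more tool, called after ">>>" as name(argument=value, ...), one argument or row to a line, values as JSON. servo_tool: Moves the arm, as the interface text tells. Its arguments: {"type":"object","properties":{"plan":{"type":"array","items":{"type":"array"}},"squeeze":{"type":"number"}},"required":["plan"]}

```bash
ls; mkdir -p pics; cat > h.py <<'E'
import numpy as np, cv2, json
from cell import sensors, viewer, manip
def snap(n,fn):
    s=viewer.snapshot(n); cv2.imwrite('pics/'+fn+'.png',s['image'][:,:,::-1]); return s
def world(s,u,v,z=None):
    K=np.array(s['mtx']);T=np.array(s['cam_to_world'])
    d=T[:3,:3]@np.array([(u-K[0,2])/K[0,0],(v-K[1,2])/K[1,1],1.0])
    if z is None:
        return T[:3,3]+d*s['z_map'][int(round(v)),int(round(u))]
    return T[:3,3]+d*(z-T[2,3])/d[2]
def cloud(s):
    K=np.array(s['mtx']);T=np.array(s['cam_to_world'])
    v,u=np.mgrid[0:384,0:512]; Z=s['z_map']
    P=np.stack([(u-K[0,2])/K[0,0]*Z,(v-K[1,2])/K[1,1]*Z,Z],-1)
    return P@T[:3,:3].T+T[:3,3], Z>0
E
python3 - <<'E'
from h import *
st=sensors.sense(); print({k:np.round(v,3).tolist() for k,v in st.items()})
print(manip.hold_point_z)
for n in ['scene','side']:
    s=snap(n,n+'0')
    for t in ['scraper','housing','panel_top','fastener_grip','chip_1','pump_cover','tape_roll','screw_jar']:
        for r in viewer.search_frame(s,t)[:6]:
            u,v=r['location']; print(n,t,round(r['p'],2),np.round([u,v]),np.round(world(s,u,v),3))
E
```

```text
pics
{'clock': 0.0, 'joint_positions': [-86.361, 10.401, 92.131, -0.001, 77.566, -11.821], 'joint_velocities': [0.051, -0.023, 0.047, 0.059, -0.085, -0.049], 'effort': [-0.0, -43.388, -34.185, 0.07, 0.039, -0.0], 'tool_pos': [0.153, -0.554, 0.238], 'tool_rot': [-179.904, -0.019, 15.461], 'force': [-0.748, 0.161, -0.506], 'moment': [0.009, 0.001, -0.029], 'finger_gap': 1.0}
0.0187
scene scraper 0.89 [234. 274.] [0.321 0.275 0.036]
scene scraper 0.86 [184. 263.] [0.453 0.359 0.055]
scene housing 0.98 [243. 219.] [0.47  0.086 0.069]
scene panel_top 0.62 [250. 206.] [0.505 0.011 0.076]
scene pump_cover 0.95 [154. 242.] [0.651 0.338 0.023]
scene tape_roll 0.31 [281. 164.] [ 0.662 -0.352  0.054]
scene screw_jar 0.68 [281. 164.] [ 0.666 -0.352  0.058]
side scraper 0.79 [210. 177.] [0.33  0.25  0.031]
side scraper 0.69 [244. 168.] [0.476 0.331 0.035]
side housing 0.77 [260. 202.] [ 0.522 -0.087  0.07 ]
side panel_top 0.89 [260. 197.] [ 0.526 -0.045  0.072]
side pump_cover 0.52 [285. 173.] [0.656 0.296 0.018]
side tape_roll 0.62 [270. 268.] [ 0.533 -0.364 -0.006]
side screw_jar 0.6 [329. 254.] [ 0.689 -0.423  0.073]
```

View pics/scene0.png

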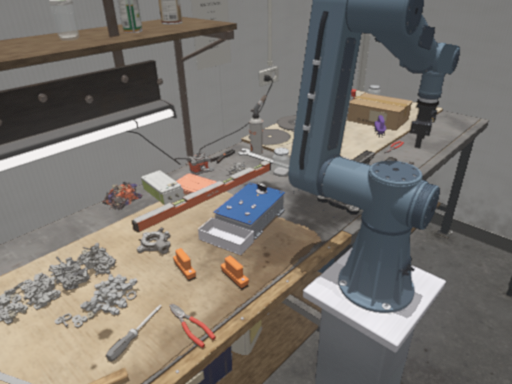

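View pics/side0.png

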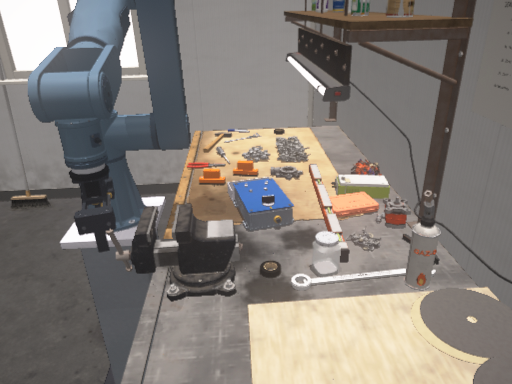

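The scene picture shows two orange scrapers at (184,263) and (234,274). The left one, at y≈0.36, is the one to take. The blue panel is at (250,205), with its tray towards (225,235).

```bash
python3 - <<'E'
from h import *
for n in ['scene','side']:
    s=viewer.snapshot(n); P,ok=cloud(s)
    im=s['image'].astype(int); 
    hsv=cv2.cvtColor(s['image'],cv2.COLOR_RGB2HSV)
    m=ok&(hsv[...,0]>100)&(hsv[...,0]<125)&(hsv[...,1]>130)&(abs(P[...,2]-.073)<.008)&(P[...,0]>.3)&(P[...,0]<.75)
    q=P[m]; print(n,m.sum(),np.median(q[:,2]))
    print('panel',cv2.minAreaRect(q[:,:2].astype(np.float32)))
    m=ok&(hsv[...,0]>4)&(hsv[...,0]<16)&(hsv[...,1]>190)&(P[...,2]>.015)&(P[...,2]<.08)&(P[...,0]<.6)&(P[...,0]>.2)&(P[...,1]>.2)&(P[...,1]<.45)
    k,l=cv2.connectedComponents(m.astype(np.uint8))
    for i in range(1,k):
        q=P[l==i]
        if len(q)<30: continue
        print('orange',len(q),q.mean(0).round(3),q[:,2].max().round(3),cv2.minAreaRect(q[:,:2].astype(np.float32)))
        t=q[q[:,2]>.055]
        if len(t)>10: print('  top',len(t),t.mean(0).round(3),cv2.minAreaRect(t[:,:2].astype(np.float32)))
    big=cv2.resize(s['image'][150:300,140:340] if n=='scene' else s['image'][130:260,180:330],None,fx=4,fy=4,interpolation=cv2.INTER_CUBIC)
    cv2.imwrite(f'pics/{n}_z.png',big[:,:,::-1])
E
```

```text
scene 1164 0.07185448618452289
panel ((0.527859628200531, -0.010577917098999023), (0.15687869489192963, 0.25042247772216797), 13.151827812194824)
side 1008 0.07098091021114689
panel ((0.5287808179855347, -0.016832128167152405), (0.15619388222694397, 0.2536662220954895), 12.194063186645508)
orange 45 [0.336 0.249 0.026] 0.032 ((0.3347843289375305, 0.25030317902565), (0.026256166398525238, 0.1004425659775734), 73.8232192993164)
```

```bash
python3 - <<'E'
from h import *
s=snap('wrist','w0'); print(np.round(s['mtx'],1),np.round(s['cam_to_world'],3)); st=sensors.sense();print(st['tool_pos'],st['tool_rot'])
from scipy.spatial.transform import Rotation as R
Tw=np.eye(4);Tw[:3,:3]=R.from_euler('xyz',st['tool_rot'],degrees=True).as_matrix();Tw[:3,3]=st['tool_pos']
print(np.round(np.linalg.inv(Tw)@s['cam_to_world'],3))
E
```

```text
[[306.9   0.  255.3]
 [  0.  306.9 196.6]
 [  0.    0.    1. ]] [[ 0.267 -0.921 -0.283  0.227]
 [-0.964 -0.255 -0.078 -0.533]
 [-0.     0.293 -0.956  0.384]
 [ 0.     0.     0.     1.   ]]
[ 0.15328824 -0.55421718  0.23872091] [ 1.79999602e+02 -1.92260166e-03  1.54569049e+01]
[[-0.    -0.956 -0.293  0.077]
 [ 1.     0.    -0.    -0.001]
 [ 0.    -0.293  0.956 -0.146]
 [ 0.     0.     0.     1.   ]]
```

View pics/scene_z.png

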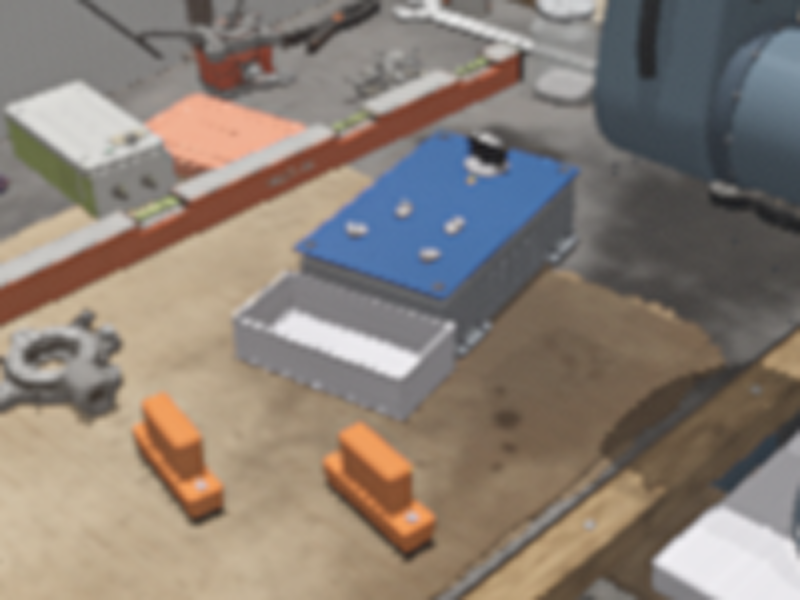

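View pics/side_z.png

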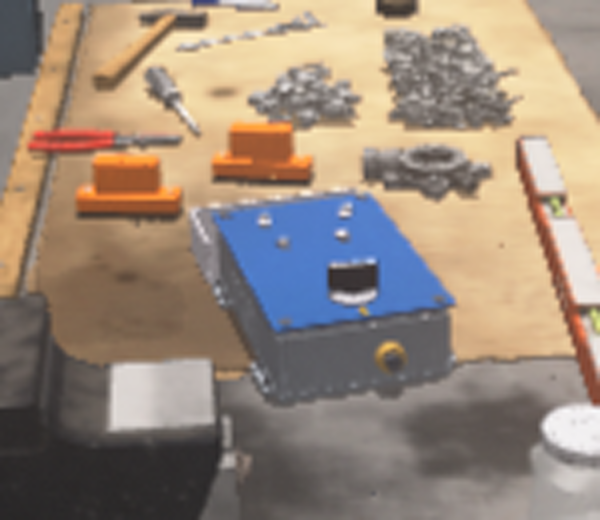

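View pics/w0.png

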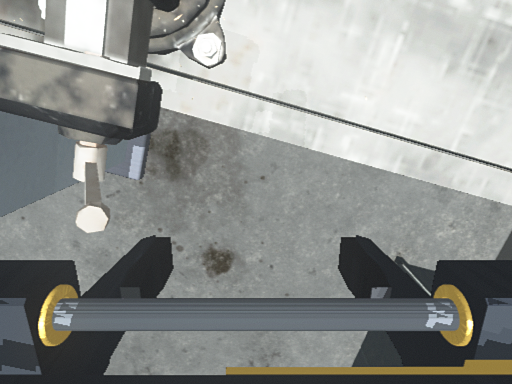

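```bash
cat >> h.py <<'E'
from scipy.spatial.transform import Rotation as R
def to(pos,yaw,st=None):
    st=st or sensors.sense()
    R0=R.from_euler('xyz',st['tool_rot'],degrees=True)
    d=R0.inv().apply(np.array(pos)-st['tool_pos'])/.05
    R1=R.from_euler('xyz',[180,0,yaw],degrees=True)
    w=(R0.inv()*R1).as_rotvec(degrees=True)/8
    print('row',np.round(d,3).tolist(),np.round(w,3).tolist(),'dist',round(np.linalg.norm(d)*.05,3))
E
python3 -c "
from h import *
to([.36,-.2,.35],13); to([.43,0.0,.35],13)"
```

```text
row [5.873, -5.726, -2.225] [0.0, -0.0, 0.307] dist 0.425
row [8.288, -9.208, -2.225] [0.0, -0.0, 0.307] dist 0.629
```

>>> servo_tool(
  plan=[
    [[1.0, -0.8, -1.0], [0, 0, 0], 1],
    [[5.9, -5.7, -2.2], [0, 0, 0.3], 1],
    [[5.9, -5.7, -2.2], [0, 0, 0.3], 1],
    [[5.9, -5.7, -2.2], [0, 0, 0.3], 1],
    [[5.9, -5.7, -2.2], [0, 0, 0.3], 1],
    [[5.9, -5.7, -2.2], [0, 0, 0.3], 1],
    [[5.9, -5.7, -2.2], [0, 0, 0.3], 1],
    [[8.3, -9.2, -2.2], [0, 0, 0.3], 1],
    [[8.3, -9.2, -2.2], [0, 0, 0.3], 1],
    [[8.3, -9.2, -2.2], [0, 0, 0.3], 1],
    [[8.3, -9.2, -2.2], [0, 0, 0.3], 1],
    [[8.3, -9.2, -2.2], [0, 0, 0.3], 1],
  ],
)

```text
clock: 2.55
tool_pos: [0.4308, 0.0013, 0.3488]
tool_rot: [-180.0, -0.0, 13.3]
force: [0.0, 0.0, -0.3]
finger_gap: 1.0
```

```bash
python3 - <<'E'
from h import *
s=snap('wrist','w1'); P,ok=cloud(s)
hsv=cv2.cvtColor(s['image'],cv2.COLOR_RGB2HSV)
m=ok&(hsv[...,0]>100)&(hsv[...,0]<125)&(hsv[...,1]>130)&(abs(P[...,2]-.073)<.01)
q=P[m]; print(m.sum(),np.median(q[:,2]));print(cv2.minAreaRect(q[:,:2].astype(np.float32)))
for t in ['chip_1','fastener_grip','scraper','panel_top','tray_in']:
    for r in viewer.search_frame(s,t)[:8]:
        u,v=r['location']; print(t,round(r['p'],2),np.round([u,v]),np.round(world(s,u,v),3))
st=sensors.sense();print(st['clock'],st['tool_pos'],st['tool_rot'],st['force'])
E
```

```text
22596 0.07268189133533995
((0.5329142212867737, -0.013816073536872864), (0.15989036858081818, 0.2491241991519928), 11.946775436401367)
chip_1 0.46 [261.  68.] [0.548 0.023 0.078]
chip_1 0.43 [224. 116.] [0.479 0.056 0.078]
chip_1 0.4 [260. 112.] [0.495 0.012 0.077]
fastener_grip 0.91 [349.  87.] [ 0.551 -0.091  0.081]
scraper 0.92 [ 79. 174.] [0.349 0.249 0.055]
scraper 0.63 [32. 62.] [0.486 0.328 0.042]
panel_top 0.94 [290.  83.] [ 0.539 -0.018  0.07 ]
panel_top 0.47 [352.  86.] [ 0.551 -0.091  0.095]
panel_top 0.27 [222.  50.] [0.557 0.074 0.078]
tray_in 0.79 [259.  82.] [0.532 0.022 0.073]
2.85 [ 0.43052682 -0.00131568  0.34874223] [ 1.79987550e+02 -1.55978086e-03  1.29429610e+01] [ 0.18283474  0.15392482 -0.23608003]
```

View pics/w1.png

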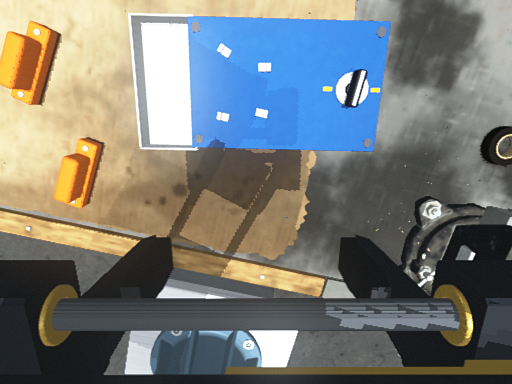

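The wrist picture shows the panel with the tray on its left, chips at (224,50), (264,67), (262,113) and (223,117), and the fastener at (353,88). The left scraper is at (28,62).

```bash
python3 - <<'E'
from h import *
s=viewer.snapshot('wrist'); P,ok=cloud(s)
hsv=cv2.cvtColor(s['image'],cv2.COLOR_RGB2HSV)
m=ok&(hsv[...,0]>100)&(hsv[...,0]<125)&(hsv[...,1]>130)&(abs(P[...,2]-.073)<.01)
c,_,a=cv2.minAreaRect(P[m][:,:2].astype(np.float32)); c=np.array(c);
# panel corners via image contour -> z=.073 plane
cnt=max(cv2.findContours(m.astype(np.uint8),0,2)[0],key=cv2.contourArea)
pts=np.array([world(s,u,v,.073)[:2] for u,v in cnt[:,0]]); r=cv2.minAreaRect(pts.astype(np.float32)); print('rect',r)
a=np.deg2rad(r[2]);c=np.array(r[0]); Rm=np.array([[np.cos(a),-np.sin(a)],[np.sin(a),np.cos(a)]])
for u,v in [(224,50),(264,67),(262,113),(223,117)]:
    print('chip local',((world(s,u,v,.08)[:2]-c)@Rm).round(3))
pl=(P[...,:2]-c)@Rm
# wing
w=ok&(np.hypot(pl[...,0],pl[...,1]+.085)<.035)&(P[...,2]>.092)
q=pl[w]; print('wing',w.sum(),q.mean(0), np.median(P[w][:,2]),cv2.minAreaRect((q*1000).astype(np.float32)))
for zlo,zhi in [(.058,.075),(.018,.034)]:
  m=ok&(hsv[...,0]>3)&(hsv[...,0]<18)&(hsv[...,1]>170)&(P[...,2]>zlo)&(P[...,2]<zhi)&(P[...,1]>.15)
  k,l=cv2.connectedComponents(m.astype(np.uint8))
  for i in range(1,k):
    q=P[l==i]
    if len(q)>40: print(zlo,len(q),q.mean(0).round(3),np.median(q[:,2]).round(3),cv2.minAreaRect((q[:,:2]*1000).astype(np.float32)))
to([.41,.34,.3],0)
E
```

```text
rect ((0.5328332781791687, -0.01385277509689331), (0.15896952152252197, 0.24827904999256134), 11.938173294067383)
chip local [0.041 0.076]
chip local [0.022 0.026]
chip local [-0.033  0.027]
chip local [-0.039  0.078]
wing 440 [ 0.00032906 -0.08340516] 0.10216217320196694 ((0.22714996337890625, -84.65618896484375), (12.4701566696167, 44.16004943847656), 78.59049224853516)
0.058 310 [0.485 0.331 0.062] 0.062 ((482.5978698730469, 334.0077209472656), (17.770292282104492, 70.00724792480469), 84.01834869384766)
0.058 194 [0.343 0.252 0.062] 0.062 ((339.2791748046875, 253.30332946777344), (69.76823425292969, 20.921648025512695), 5.842118740081787)
0.018 600 [0.484 0.328 0.025] 0.026 ((483.3377685546875, 331.3640441894531), (26.832727432250977, 109.31847381591797), 85.30010986328125)
0.018 345 [0.345 0.249 0.025] 0.025 ((339.43121337890625, 249.2681884765625), (111.49954223632812, 25.73714828491211), 3.1094970703125)
row [1.129, -6.744, 0.974] [0.001, 0.0, 1.618] dist 0.345
```

```bash
python3 -c "
from h import *
to([.46,.333,.2],-6)"
```

```text
row [2.072, -6.384, 2.974] [0.001, 0.0, 2.368] dist 0.367
```

>>> servo_tool(
  plan=[
    [[2.1, -6.4, 3.0], [0, 0, 2.4], 1],
    [[2.1, -6.4, 3.0], [0, 0, 2.4], 1],
    [[2.1, -6.4, 3.0], [0, 0, 2.4], 1],
    [[2.1, -6.4, 3.0], [0, 0, 2.4], 1],
    [[2.1, -6.4, 3.0], [0, 0, 2.4], 1],
    [[2.1, -6.4, 3.0], [0, 0, 2.4], 1],
    [[2.1, -6.4, 3.0], [0, 0, 2.4], 1],
    [[2.1, -6.4, 3.0], [0, 0, 2.4], 1],
  ],
)

```text
clock: 3.9
tool_pos: [0.4613, 0.3336, 0.1984]
tool_rot: [179.9, 0.0, -6.2]
force: [-0.2, -1.1, 0.5]
finger_gap: 1.001
```

```bash
python3 - <<'E'
from h import *
s=snap('wrist','w2'); P,ok=cloud(s)
hsv=cv2.cvtColor(s['image'],cv2.COLOR_RGB2HSV)
for zlo,zhi in [(.061,.075),(.018,.03)]:
  m=ok&(hsv[...,0]>3)&(hsv[...,0]<18)&(hsv[...,1]>150)&(P[...,2]>zlo)&(P[...,2]<zhi)&(P[...,1]>.15)
  k,l=cv2.connectedComponents(m.astype(np.uint8))
  for i in range(1,k):
    q=P[l==i]
    if len(q)>40: print(zlo,len(q),q.mean(0).round(3),np.median(q[:,2]).round(3),cv2.minAreaRect((q[:,:2]*1000).astype(np.float32)))
st=sensors.sense();print(st['clock'],st['tool_pos'],st['tool_rot'],st['force'])
E
```

```text
0.061 1832 [0.485 0.341 0.065] 0.065 ((483.59381103515625, 341.62542724609375), (23.81886100769043, 69.58321380615234), 76.89996337890625)
0.061 606 [0.351 0.264 0.065] 0.065 ((351.89373779296875, 261.2353820800781), (23.81049156188965, 42.436256408691406), 82.13742065429688)
0.018 835 [0.494 0.34  0.027] 0.027 ((483.3965148925781, 341.73760986328125), (29.921329498291016, 109.84818267822266), 77.03275299072266)
0.018 737 [0.368 0.265 0.026] 0.027 ((351.65509033203125, 273.505859375), (28.317094802856445, 97.21489715576172), 63.60530471801758)
3.95 [0.46172711 0.33311324 0.19916788] [ 1.79973831e+02 -3.05816746e-02 -6.29796904e+00] [ 0.34585912 -0.33295343 -0.72992436]
```

View pics/w2.png

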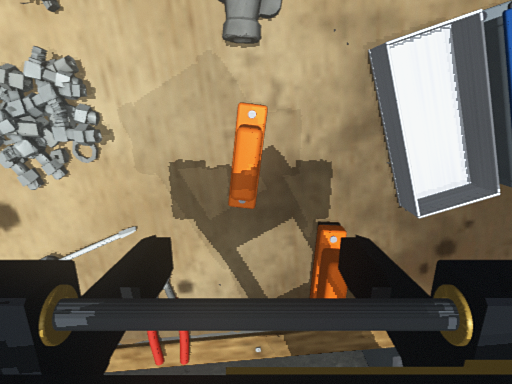

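The close view shows the left scraper's handle at (249,150). The measured sizes match: 24×70 mm on top and 30×110 mm at the base. That puts it at (0.4835, 0.3417), yaw −13°.

```bash
python3 -c "
from h import *
to([.4835,.3417,.03],-13)"
```

```text
row [0.412, -0.22, 3.383] [0.003, -0.004, 0.838] dist 0.171
```

>>> servo_tool(
  plan=[
    [[0.41, -0.22, 1.0], [0, 0, 0.84], 1],
    [[0.41, -0.22, 2.2], [0, 0, 0.84], 1],
    [[0.41, -0.22, 3.0], [0, 0, 0.84], 1],
    [[0.41, -0.22, 3.38], [0, 0, 0.84], 1],
    [[0.41, -0.22, 3.38], [0, 0, 0.84], 1],
    [[0.41, -0.22, 3.38], [0, 0, 0.84], 0],
    [[0.41, -0.22, 3.38], [0, 0, 0.84], 0],
    [[0.41, -0.22, 3.38], [0, 0, 0.84], 0],
    [[0.41, -0.22, 3.38], [0, 0, 0.84], 0],
    [[0.41, -0.22, 3.38], [0, 0, 0.84], 0],
    [[0.41, -0.22, 3.38], [0, 0, 0.84], 0],
  ],
  squeeze=35,
)

```text
clock: 5.32
tool_pos: [0.4833, 0.3417, 0.0301]
tool_rot: [180.0, -0.0, -13.0]
force: [-0.9, 0.8, -0.1]
finger_gap: 0.345
```

```bash
python3 -c "
from h import *
st=sensors.sense();print(st['clock'],st['tool_pos'],st['tool_rot'],st['force'],st['finger_gap']*88)
print('up');to([.4835,.3417,.2],-13)
# lift, then view spot over housing
to([.47,.1,.26],12)"
```

```text
5.325 [0.48331242 0.34172568 0.03008901] [ 1.79970549e+02 -2.62956776e-02 -1.30118005e+01] [-0.90319     0.75379603 -0.11112511] 30.396670646989776
up
row [0.005, 0.001, -3.398] [0.004, -0.003, -0.001] dist 0.17
row [0.831, 4.773, -4.595] [0.004, -0.002, -3.126] dist 0.334
```

>>> servo_tool(
  plan=[
    [[0, 0, 0], [0, 0, 0], 0],
    [[0, 0, 0], [0, 0, 0], 0],
    [[0, 0, 0], [0, 0, 0], 0],
    [[0, 0, 0], [0, 0, 0], 0],
  ],
)

```text
clock: 5.82
tool_pos: [0.4832, 0.3416, 0.03]
tool_rot: [180.0, -0.0, -13.0]
force: [-0.2, -1.8, -0.3]
finger_gap: 0.27
```

```bash
python3 -c "
from h import *
st=sensors.sense();print(st['clock'],st['tool_pos'],st['force'],st['finger_gap']*88)
to([.39,-.01,.27],12)"
```

```text
5.825 [0.48324432 0.34162771 0.03000982] [-0.16285933 -1.76662123 -0.29386273] 23.79069972203093
row [-0.232, 7.275, -4.795] [0.006, -0.001, -3.126] dist 0.436
```

Gripped, with the gap at 23.8 mm. Next I lift, then go to a viewing spot beside the panel.

>>> servo_tool(
  plan=[
    [[0, 0, -1.0], [0, 0, 0], 0],
    [[0, 0, -2.2], [0, 0, 0], 0],
    [[0, 0, -3.4], [0, 0, 0], 0],
    [[-0.2, 7.3, -4.8], [0, 0, -3.13], 0],
    [[-0.2, 7.3, -4.8], [0, 0, -3.13], 0],
    [[-0.2, 7.3, -4.8], [0, 0, -3.13], 0],
    [[-0.2, 7.3, -4.8], [0, 0, -3.13], 0],
    [[-0.2, 7.3, -4.8], [0, 0, -3.13], 0],
    [[-0.2, 7.3, -4.8], [0, 0, -3.13], 0],
    [[-0.2, 7.3, -4.8], [0, 0, -3.13], 0],
    [[-0.2, 7.3, -4.8], [0, 0, -3.13], 0],
    [[-0.2, 7.3, -4.8], [0, 0, -3.13], 0],
  ],
)

```text
clock: 7.32
tool_pos: [0.3912, -0.0102, 0.2698]
tool_rot: [-180.0, 0.0, 12.2]
force: [-0.1, -0.0, -2.5]
finger_gap: 0.265
```

```bash
cat > p.py <<'E'
from h import *
def panel(s,z=.073):
    P,ok=cloud(s); hsv=cv2.cvtColor(s['image'],cv2.COLOR_RGB2HSV)
    m=ok&(hsv[...,0]>100)&(hsv[...,0]<125)&(hsv[...,1]>130)&(abs(P[...,2]-z)<.01)
    cnt=max(cv2.findContours(m.astype(np.uint8),0,2)[0],key=cv2.contourArea)
    pts=np.array([world(s,u,v,z)[:2] for u,v in cnt[:,0]]); r=cv2.minAreaRect(pts.astype(np.float32)); print('rect',r,np.median(P[m][:,2]))
    return r,P,ok
E
python3 - <<'E'
from p import *
s=snap('wrist','w3'); r,P,ok=panel(s)
a=np.deg2rad(r[2]);c=np.array(r[0]); Rm=np.array([[np.cos(a),-np.sin(a)],[np.sin(a),np.cos(a)]])
pl=(P[...,:2]-c)@Rm
w=ok&(np.hypot(pl[...,0],pl[...,1]+.085)<.035)&(P[...,2]>.092)
q=pl[w]; print('wing',w.sum(),cv2.minAreaRect((q*1000).astype(np.float32)))
w=ok&(abs(pl[...,0])<.078)&(abs(pl[...,1]-.06)<.062)&(P[...,2]>.0755)&(P[...,2]<.09)
k,l,stt,cc=cv2.connectedComponentsWithStats(w.astype(np.uint8))
for i in range(1,k):
    if stt[i,4]>8: print(cc[i],stt[i,4],pl[l==i].mean(0),pl[l==i].min(0),pl[l==i].max(0))
st=sensors.sense();print(st['clock'],st['tool_pos'],st['tool_rot'],st['force'],st['finger_gap']*88)
E
```

```text
rect ((0.5108346343040466, -0.018594056367874146), (0.11474326252937317, 0.24842244386672974), 12.159300804138184) 0.07268626077745832
wing 650 ((17.824525833129883, -83.67202758789062), (12.556198120117188, 35.49091339111328), 78.89569854736328)
[261.74742268  11.85051546] 194 [0.04572409 0.02845177] [0.04080593 0.02125213] [0.05115314 0.03594753]
[259.11538462  73.23717949] 156 [-0.00963003  0.03078909] [-0.015291    0.02282478] [-0.00356574  0.03806166]
[209.79874214  78.96226415] 159 [-0.01511376  0.08132003] [-0.02092513  0.07320187] [-0.00959798  0.08930413]
7.375 [ 0.39122569 -0.01009607  0.26979015] [-1.79999421e+02  4.68305424e-02  1.21944242e+01] [-0.1905545  -0.4148882  -1.50753549] 23.74867365788616
```

View pics/w3.png

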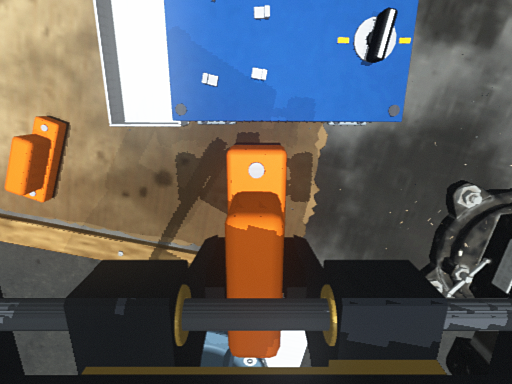

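The panel pose agrees between the two views: (0.533, −0.0138), yaw 12.05°. The near-edge check gives the same result.

```bash
cat >> h.py <<'E'
C=np.array([.533,-.0138]); YAW=12.05
def L(x,y):
    a=np.deg2rad(YAW); return C+np.array([[np.cos(a),-np.sin(a)],[np.sin(a),np.cos(a)]])@[x,y]
def loc(p):
    a=np.deg2rad(YAW); return np.array([[np.cos(a),np.sin(a)],[-np.sin(a),np.cos(a)]])@(np.array(p[:2])-C)
E
python3 -c "
from h import *
to([*L(.001,-.006),.17],YAW);to([*L(.001,-.006),.107],YAW)"
```

```text
row [2.777, 0.791, 1.994] [-0.0, 0.006, 0.018] dist 0.175
row [2.778, 0.791, 3.254] [-0.0, 0.006, 0.018] dist 0.218
```

>>> servo_tool(
  plan=[
    [[1.1, 0.3, 0.3], [0, 0, 0], 0],
    [[2.2, 0.6, 1.0], [0, 0, 0], 0],
    [[2.78, 0.79, 2.0], [0, 0, 0.02], 0],
    [[2.78, 0.79, 2.6], [0, 0, 0.02], 0],
    [[2.78, 0.79, 3.1], [0, 0, 0.02], 0],
    [[2.78, 0.79, 3.25], [0, 0, 0.02], 0],
    [[2.78, 0.79, 3.25], [0, 0, 0.02], 0],
  ],
)

```text
clock: 8.25
tool_pos: [0.5353, -0.0183, 0.107]
tool_rot: [-180.0, 0.1, 12.1]
force: [0.1, -0.3, -2.3]
finger_gap: 0.269
```

```bash
python3 -c "
from h import *
st=sensors.sense();print(st['clock'],st['tool_pos'],loc(st['tool_pos']),st['tool_rot'],st['force'],st['finger_gap']*88)
s=snap('wrist','w4')
s=snap('side','s4');cv2.imwrite('pics/s4.png',cv2.resize(s['image'][130:260,180:330],None,fx=4,fy=4)[:,:,::-1])"
```

```text
8.25 [ 0.53528203 -0.01832808  0.10697605] [ 0.00128644 -0.00490472] [-1.79976013e+02  8.91685652e-02  1.21372457e+01] [ 0.1376642  -0.33614463 -2.26296154] 23.655209309025302
```

View pics/w4.png

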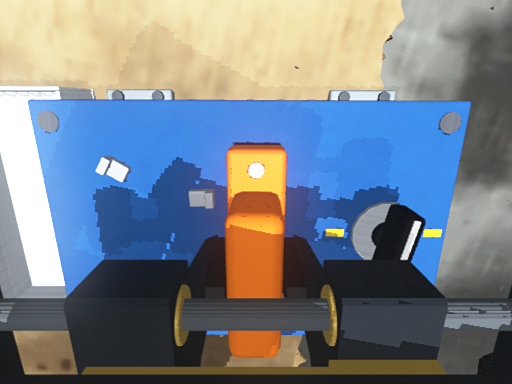

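View pics/s4.png

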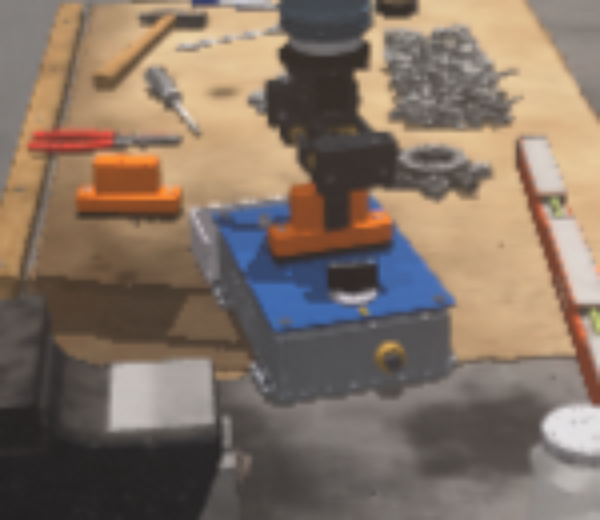

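The block hovers just short of the chips, with clearance to the fastener. I lower gently and watch the force.

>>> servo_tool(
  plan=[
    [[0, 0, 0.03], [0, 0, 0], 0],
    [[0, 0, 0.06], [0, 0, 0], 0],
    [[0, 0, 0.06], [0, 0, 0], 0],
  ],
)

```text
clock: 8.72
tool_pos: [0.5363, -0.0191, 0.1056]
tool_rot: [179.9, -0.1, 12.1]
force: [-0.5, 1.5, -1.8]
finger_gap: 0.272
```

>>> servo_tool(
  plan=[
    [[0, 0, 0.01], [0, 0, 0], 0],
    [[0, 0, 0.02], [0, 0, 0], 0],
    [[0, 0, 0.02], [0, 0, 0], 0],
  ],
)

```text
clock: 9.1
tool_pos: [0.5362, -0.0192, 0.1045]
tool_rot: [179.9, -0.1, 12.1]
force: [-0.3, -1.0, -1.5]
finger_gap: 0.268
```

>>> servo_tool(
  plan=[
    [[0, 0, 0.015], [0, 0, 0], 0],
    [[0, 0, 0.025], [0, 0, 0], 0],
    [[0, 0, 0.025], [0, 0, 0], 0],
  ],
)

```text
clock: 9.48
tool_pos: [0.5361, -0.0191, 0.1031]
tool_rot: [180.0, -0.1, 12.1]
force: [-0.9, 0.5, -1.9]
finger_gap: 0.271
```

```bash
python3 -c "
from h import *
st=sensors.sense();print(st['clock'],st['tool_pos'],loc(st['tool_pos']),st['tool_rot'],st['force'],st['moment'])
to([*L(.001,.135),.103],YAW)
s=viewer.snapshot('side');cv2.imwrite('pics/s5.png',cv2.resize(s['image'][160:220,220:310],None,fx=8,fy=8)[:,:,::-1])"
```

```text
9.475 [ 0.53612348 -0.01911238  0.10313822] [ 0.00194562 -0.0058474 ] [ 1.79952500e+02 -5.53621006e-02  1.20785882e+01] [-0.86111544  0.52360348 -1.89879472] [0.0617579  0.0501868  0.03057514]
row [-0.018, -2.817, 0.0] [0.006, -0.007, 0.004] dist 0.141
```

View pics/s5.png

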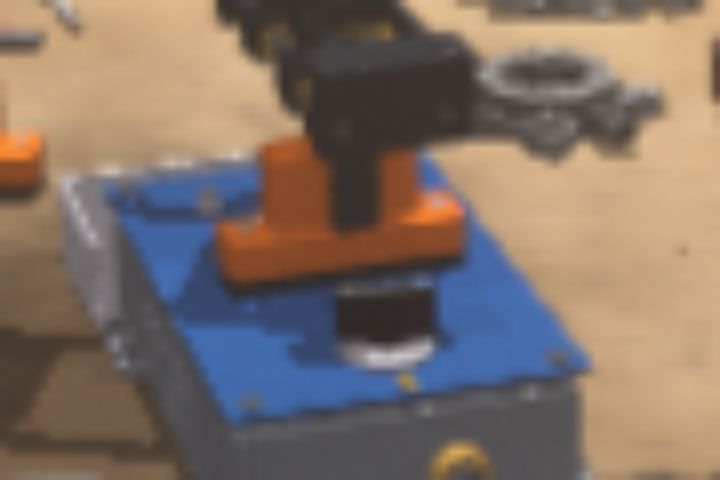

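The block is level, a millimetre or less above the panel, with no contact force. I sweep now.

>>> servo_tool(
  plan=[
    [[0, -0.15, 0], [0, 0, 0], 0],
    [[0, -0.38, 0], [0, 0, 0], 0],
    [[0, -0.62, 0], [0, 0, 0], 0],
    [[0, -0.86, 0], [0, 0, 0], 0],
    [[0, -1.1, 0], [0, 0, 0], 0],
    [[0, -1.34, 0], [0, 0, 0], 0],
    [[0, -1.58, 0], [0, 0, 0], 0],
    [[0, -1.82, 0], [0, 0, 0], 0],
    [[-0.01, -2.06, 0], [0, 0, 0], 0],
    [[-0.02, -2.3, 0], [0, 0, 0], 0],
    [[-0.02, -2.54, 0], [0, 0, 0], 0],
    [[-0.02, -2.8, 0], [0, 0, 0], 0],
  ],
)

```text
clock: 11.02
tool_pos: [0.5057, 0.1184, 0.103]
tool_rot: [180.0, -0.1, 12.1]
force: [-0.1, -0.2, -2.6]
finger_gap: 0.269
```

```bash
python3 -c "
from h import *
st=sensors.sense();print(st['clock'],st['tool_pos'],loc(st['tool_pos']),st['tool_rot'],st['force'],st['moment'])
s=snap('wrist','w6')
s=viewer.snapshot('scene');cv2.imwrite('pics/c6.png',cv2.resize(s['image'][170:260,190:300],None,fx=6,fy=6)[:,:,::-1])"
```

```text
11.025 [0.50568064 0.11835639 0.1030295 ] [0.00087225 0.13494776] [ 1.79952955e+02 -5.68391012e-02  1.20696814e+01] [-0.14414218 -0.1512625  -2.60459241] [ 0.00558602 -0.03942834  0.00071791]
```

View pics/w6.png

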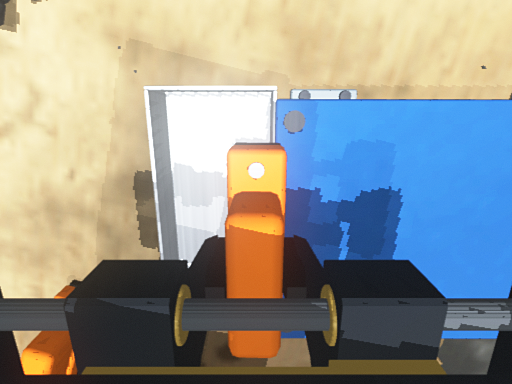

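View pics/c6.png

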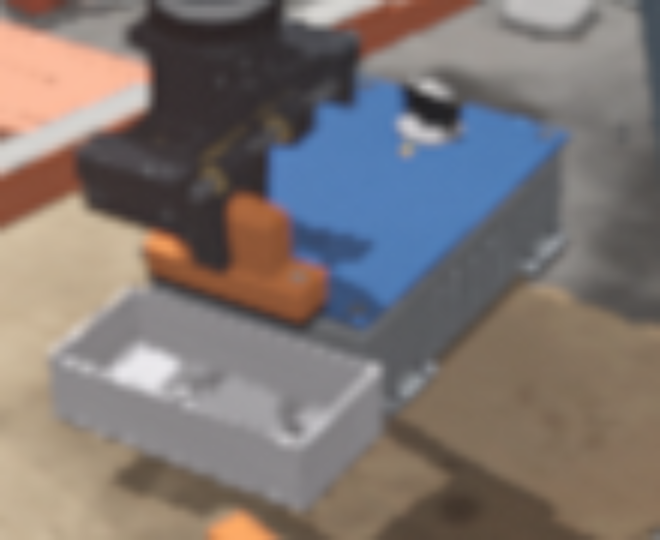

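The panel behind the block is clear, and dark chips show in the tray. I lift to a viewing spot and check the tray.

```bash
python3 -c "
from h import *
to([.4,.2,.25],YAW)"
```

```text
row [-1.717, -2.029, -2.943] [0.004, -0.005, 0.013] dist 0.198
```

>>> servo_tool(
  plan=[
    [[0, 0, -1.0], [0, 0, 0], 0],
    [[-0.9, -1.0, -2.1], [0, 0, 0], 0],
    [[-1.7, -2.0, -2.9], [0, 0, 0], 0],
    [[-1.7, -2.0, -2.9], [0, 0, 0], 0],
    [[-1.7, -2.0, -2.9], [0, 0, 0], 0],
  ],
)

```text
clock: 11.75
tool_pos: [0.401, 0.1999, 0.2499]
tool_rot: [180.0, -0.3, 12.3]
force: [0.7, -0.3, -2.1]
finger_gap: 0.268
```

```bash
python3 -c "
from h import *
s=snap('wrist','w7')
for r in viewer.search_frame(s,'chip_1')[:8]:
  u,v=r['location']; w=world(s,u,v);print(round(r['p'],2),u,v,w,loc(w))
to([.4835,.3417,.06],-13);to([.4835,.3417,.031],-13)"
```

```text
0.63 325.8 133.7 [0.45999208 0.12525673 0.0125224 ] [-0.04236904  0.15123424]
0.57 336.7 126.7 [0.47089001 0.11378889 0.00954219] [-0.03410532  0.13774397]
0.55 329.3 73.7 [0.52777549 0.13926557 0.00701854] [0.02684538 0.15078359]
row [2.204, -2.455, 3.756] [0.005, -0.012, 3.149] dist 0.25
row [2.203, -2.456, 4.336] [0.005, -0.012, 3.149] dist 0.272
```

View pics/w7.png

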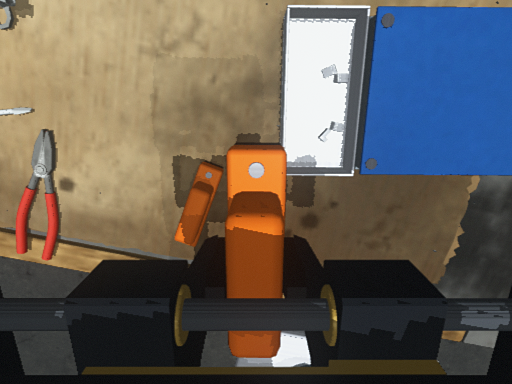

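All four chips are in the tray, around (330,73), (343,77), (323,134) and (337,127). I put the block back where it stood.

>>> servo_tool(
  plan=[
    [[1.0, -1.2, 0.5], [0, 0, 1.3], 0],
    [[2.2, -2.46, 1.6], [0, 0, 2.6], 0],
    [[2.2, -2.46, 2.6], [0, 0, 3.15], 0],
    [[2.2, -2.46, 3.4], [0, 0, 3.15], 0],
    [[2.2, -2.46, 3.9], [0, 0, 3.15], 0],
    [[2.2, -2.46, 4.2], [0, 0, 3.15], 0],
    [[2.2, -2.46, 4.3], [0, 0, 3.15], 0],
    [[2.2, -2.46, 4.33], [0, 0, 3.15], 0],
    [[2.2, -2.46, 4.34], [0, 0, 3.15], 0],
  ],
)

```text
clock: 12.98
tool_pos: [0.4845, 0.3421, 0.0324]
tool_rot: [-179.9, -0.2, -13.0]
force: [0.0, 0.2, -2.9]
finger_gap: 0.27
```

>>> servo_tool(
  plan=[
    [[0, 0, 0.03], [0, 0, 0], 0],
    [[0, 0, 0.04], [0, 0, 0], 0],
    [[0, 0, 0.04], [0, 0, 0], 0],
  ],
)

```text
clock: 13.35
tool_pos: [0.4845, 0.3423, 0.0306]
tool_rot: [-179.9, -0.2, -13.0]
force: [0.2, 0.5, -2.5]
finger_gap: 0.268
```

```bash
python3 -c "
from h import *
st=sensors.sense();print(st['clock'],st['tool_pos'],st['tool_rot'],st['force'],st['moment'])"
```

```text
13.35 [0.48453825 0.34225055 0.03063888] [-179.90708309   -0.24813149  -13.02025599] [ 0.20646404  0.49359952 -2.47722588] [0.02218027 0.06006042 0.00401967]
```

>>> servo_tool(
  plan=[
    [[0, 0, 0.016], [0, 0, 0], 0],
    [[0, 0, 0.016], [0, 0, 0], 0.27],
    [[0, 0, 0.016], [0, 0, 0], 0.5],
    [[0, 0, 0.016], [0, 0, 0], 0.7],
    [[0, 0, 0.016], [0, 0, 0], 0.7],
    [[0, 0, 0.016], [0, 0, 0], 0.7],
    [[0, 0, 0.016], [0, 0, 0], 0.7],
    [[0, 0, -1.0], [0, 0, 0], 0.7],
    [[0, 0, -2.2], [0, 0, 0], 0.7],
    [[0, 0, -3.4], [0, 0, 0], 0.7],
    [[0, 0, -3.4], [0, 0, 0], 0.7],
  ],
)

```text
clock: 14.72
tool_pos: [0.487, 0.3437, 0.2071]
tool_rot: [-179.5, -0.8, -13.0]
force: [-0.0, 1.0, -0.4]
finger_gap: 0.703
```

```bash
python3 -c "
from h import *
s=snap('wrist','w8')
st=sensors.sense();print(st['clock'],st['tool_pos'],st['tool_rot'],st['force'],st['finger_gap'])
to([*L(-.1,-.085),.25],YAW-11.5)"
```

```text
14.775 [0.48523474 0.34285792 0.20361605] [-179.70647621   -0.51758466  -13.0174621 ] [-0.3894244  -0.03151974 -0.14259303] 0.701135191999977
row [1.454, 9.117, -0.961] [-0.029, -0.069, -1.696] dist 0.464
```

View pics/w8.png

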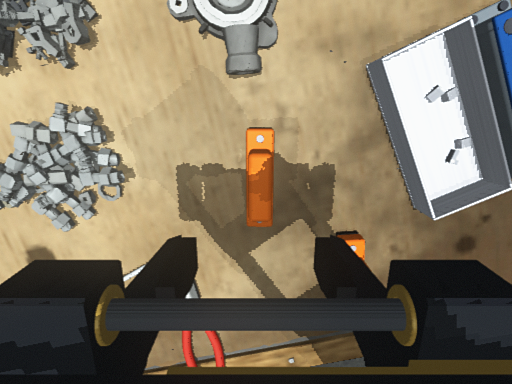

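The block stands upright at (260,177), and four chips are in the tray. I go on to a view of the fastener.

>>> servo_tool(
  plan=[
    [[1.45, 9.1, -0.96], [-0.03, -0.07, -1.7], 0.7],
    [[1.45, 9.1, -0.96], [-0.03, -0.07, -1.7], 0.7],
    [[1.45, 9.1, -0.96], [-0.03, -0.07, -1.7], 0.7],
    [[1.45, 9.1, -0.96], [-0.03, -0.07, -1.7], 0.7],
    [[1.45, 9.1, -0.96], [-0.03, -0.07, -1.7], 0.7],
    [[1.45, 9.1, -0.96], [-0.03, -0.07, -1.7], 0.7],
    [[1.45, 9.1, -0.96], [-0.03, -0.07, -1.7], 0.7],
    [[1.45, 9.1, -0.96], [-0.03, -0.07, -1.7], 0.7],
    [[1.45, 9.1, -0.96], [-0.03, -0.07, -1.7], 0.7],
    [[1.45, 9.1, -0.96], [-0.03, -0.07, -1.7], 0.7],
  ],
)

```text
clock: 16.02
tool_pos: [0.4523, -0.1159, 0.2485]
tool_rot: [-179.9, 0.1, 0.6]
force: [0.4, 0.9, -0.9]
finger_gap: 0.698
```

```bash
cat > w.py <<'E'
from h import *
def wing(s):
    P,ok=cloud(s); d=P[...,:2]-L(0,-.085)
    w=ok&(np.hypot(d[...,0],d[...,1])<.04)&(P[...,2]>.097)&(P[...,2]<.112)
    q=P[w]; r=cv2.minAreaRect((q[:,:2]*1000).astype(np.float32))
    print('wing top',w.sum(),np.median(q[:,2]).round(4),r,'loc',loc(np.array(r[0])/1000).round(4))
    hsv=cv2.cvtColor(s['image'],cv2.COLOR_RGB2HSV)
    wl=w&(hsv[...,1]<60)&(hsv[...,2]>150)
    if wl.sum()>5:
        print('line',wl.sum(),cv2.minAreaRect((P[wl][:,:2]*1000).astype(np.float32)))
    y=ok&(hsv[...,0]>20)&(hsv[...,0]<35)&(hsv[...,1]>150)&(np.hypot(d[...,0],d[...,1])<.045)&(P[...,2]<.08)
    k,l=cv2.connectedComponents(y.astype(np.uint8))
    for i in range(1,k):
        if (l==i).sum()>10: print('mark',P[l==i].mean(0).round(4),loc(P[l==i].mean(0)).round(4))
E
python3 -c "
from w import *
s=snap('wrist','w9'); wing(s)
st=sensors.sense();print(st['clock'],st['tool_pos'],st['tool_rot'],st['force'])"
```

```text
wing top 692 0.1025 ((550.2838134765625, -96.94768524169922), (42.58818054199219, 11.962128639221191), 1.0854183435440063) loc [-0.0005 -0.0849]
line 347 ((550.2239990234375, -96.94230651855469), (40.683998107910156, 11.94912338256836), 1.0854183435440063)
16.075 [ 0.45246984 -0.11557172  0.2487179 ] [-1.79922203e+02  1.19253564e-01  6.44311267e-01] [ 0.19544017  0.96750289 -0.4001648 ]
```

View pics/w9.png

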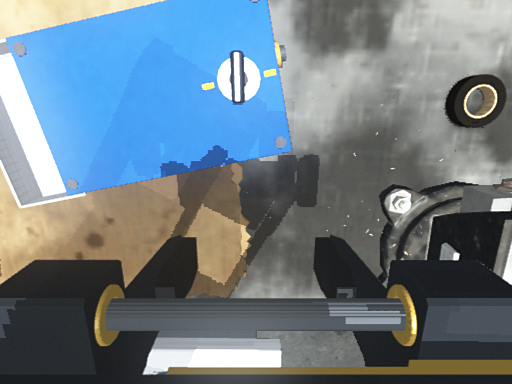

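The wing is at (237,77), seen between the marks at (208,86) and (270,72). Its centre is (0.5503, −0.097) with yaw 1.1°, so θ≈0.19 rad. That matches the geometry given (local 0, −85 mm).

```bash
python3 -c "
from h import *
to([.5503,-.097,.13],1.1);to([.5503,-.097,.083],1.1)"
```

```text
row [1.966, -0.346, 2.371] [-0.01, 0.015, -0.057] dist 0.155
row [1.968, -0.345, 3.311] [-0.01, 0.015, -0.057] dist 0.193
```

>>> servo_tool(
  plan=[
    [[1.0, -0.2, 0.6], [0, 0, 0], 0.7],
    [[1.97, -0.35, 1.6], [-0.01, 0.015, -0.06], 0.7],
    [[1.97, -0.35, 2.4], [-0.01, 0.015, -0.06], 0.7],
    [[1.97, -0.35, 3.0], [-0.01, 0.015, -0.06], 0.7],
    [[1.97, -0.35, 3.3], [-0.01, 0.015, -0.06], 0.7],
    [[1.97, -0.35, 3.31], [-0.01, 0.015, -0.06], 0.4],
    [[1.97, -0.35, 3.31], [-0.01, 0.015, -0.06], 0.3],
    [[1.97, -0.35, 3.31], [-0.01, 0.015, -0.06], 0.2],
  ],
  squeeze=20,
)

```text
clock: 17.08
tool_pos: [0.5514, -0.0971, 0.0847]
tool_rot: [179.9, -0.2, 1.1]
force: [0.2, -0.6, -0.5]
finger_gap: 0.385
```

>>> servo_tool(
  plan=[
    [[0, 0, 0], [0, 0, 0], 0],
    [[0, 0, 0], [0, 0, 0], 0],
    [[0, 0, 0], [0, 0, 0], 0],
    [[0, 0, 0], [0, 0, 0], 0],
    [[0, 0, 0], [0, 0, 0], 0],
  ],
)

```text
clock: 17.7
tool_pos: [0.5519, -0.098, 0.0853]
tool_rot: [179.8, -0.2, 1.1]
force: [-1.0, -5.6, 4.4]
finger_gap: 0.13
```

```bash
python3 -c "
from h import *
st=sensors.sense();print(st['clock'],st['tool_pos'],loc(st['tool_pos']),st['tool_rot'],st['force'],st['finger_gap']*88, st['joint_positions'])
to([.5503,-.097,.083],-77.95)"
```

```text
17.7 [ 0.55188759 -0.09803102  0.08526115] [ 0.00088691 -0.08631813] [179.8495478   -0.20771457   1.11932451] [-1.0244175  -5.56201516  4.43520091] 11.425722184711441 [-2.21721537e+01  1.91058259e+01  1.00813833e+02 -6.48429681e-02
  5.98300805e+01  6.67412600e+01]
row [-0.032, -0.021, 0.045] [-0.002, -0.035, 9.884] dist 0.003
```

>>> servo_tool(
  plan=[
    [[0, 0.02, -0.02], [0, 0, 0], 0],
    [[0, 0.02, -0.02], [0, 0, 0.5], 0],
    [[0, 0.02, -0.02], [0, 0, 1.5], 0],
    [[0, 0.02, -0.02], [0, 0, 2.5], 0],
  ],
)

```text
clock: 18.2
tool_pos: [0.5517, -0.0989, 0.0855]
tool_rot: [179.9, -0.2, -19.1]
force: [1.1, -3.9, -3.9]
finger_gap: 0.133
```

```bash
python3 -c "
from h import *
st=sensors.sense();print(st['clock'],st['tool_pos'],loc(st['tool_pos']),st['tool_rot'],st['force'],st['moment'],st['finger_gap']*88)
to([.5505,-.097,.085],-77.95)"
```

```text
18.2 [ 0.55168925 -0.09894288  0.08546059] [ 0.00050258 -0.08716849] [179.93303751  -0.2178688  -19.14218961] [ 1.07663484 -3.91376549 -3.93908071] [-0.58663675 -0.27782852  0.06074428] 11.687538339181089
row [-0.035, -0.029, 0.009] [-0.006, -0.029, 7.351] dist 0.002
```

>>> servo_tool(
  plan=[
    [[0, 0.01, 0.01], [0, 0, 1.0], 0],
    [[0, 0.01, 0.01], [0, 0, 2.0], 0],
    [[0, 0.01, 0.01], [0, 0, 3.0], 0],
    [[0, 0.01, 0.01], [0, 0, 4.0], 0],
    [[0, 0.01, 0.01], [0, 0, 5.0], 0],
    [[0, 0.01, 0.01], [0, 0, 6.0], 0],
    [[0, 0.01, 0.01], [0, 0, 7.0], 0],
    [[0, 0.01, 0.01], [0, 0, 7.4], 0],
    [[0, 0.01, 0.01], [0, 0, 7.4], 0],
  ],
)

```text
clock: 19.32
tool_pos: [0.55, -0.1005, 0.0848]
tool_rot: [179.9, -0.2, -78.4]
force: [-6.9, -7.3, 3.6]
finger_gap: 0.133
```

```bash
python3 -c "
from h import *
s=snap('wrist','w10')
st=sensors.sense();print(st['clock'],st['tool_pos'],loc(st['tool_pos']),st['tool_rot'],st['force'],st['moment'],st['finger_gap']*88)
to([.5505,-.097,.085],-77.95)"
```

```text
19.375 [ 0.55001816 -0.10050445  0.08480917] [-0.00145769 -0.08834679] [179.94087067  -0.21136166 -78.33927506] [-6.28480035 -7.14290347  5.0607272 ] [-1.08817758  1.05804162 -0.01968609] 11.673477323299888
row [-0.067, -0.024, -0.004] [0.007, -0.026, -0.049] dist 0.004
```

View pics/w10.png

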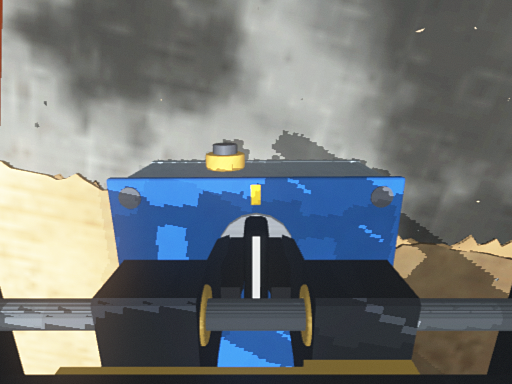

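The slot line at (256,265) points at the yellow mark at (256,195). I release, rise and check.

>>> servo_tool(
  plan=[
    [[0, 0, 0], [0, 0, 0], 0.3],
    [[0, 0, 0], [0, 0, 0], 0.6],
    [[0, 0, 0], [0, 0, 0], 0.6],
    [[0, 0, 0], [0, 0, 0], 0.6],
    [[0, 0, 0], [0, 0, 0], 0.6],
    [[0, 0, -0.8], [0, 0, 0], 0.6],
    [[0, 0, -2.0], [0, 0, 0], 0.6],
    [[-1.0, 0, -3.0], [0, 0, 0], 0.3],
    [[-2.0, 0, -3.4], [0, 0, 0], 0],
    [[-2.0, 0, -3.4], [0, 0, 0], 0],
    [[-2.0, 0, -3.4], [0, 0, 0], 0],
  ],
)

```text
clock: 20.75
tool_pos: [0.5297, -0.0021, 0.254]
tool_rot: [179.9, -0.2, -78.3]
force: [0.4, -0.6, -0.9]
finger_gap: 0.173
```

```bash
python3 -c "
from w import *
s=snap('wrist','w11');wing(s)
st=sensors.sense();print(st['clock'],st['tool_pos'],loc(st['tool_pos']),st['tool_rot'],st['force'],st['finger_gap']*88)
to([*L(0,.01),.12],-77.95);to([*L(0,.01),.078],-77.95)"
```

```text
wing top 666 0.1024 ((550.210693359375, -96.7530288696289), (11.868244171142578, 42.6355094909668), 12.009392738342285) loc [-0.0005 -0.0847]
line 307 ((550.2193603515625, -96.76918029785156), (11.846713066101074, 40.8979606628418), 12.077213287353516)
mark [ 0.5566 -0.1268  0.0733] [-0.0005 -0.1154]
20.8 [ 0.52953725 -0.00255395  0.25341032] [-0.00103867  0.01172115] [179.85462298  -0.19764111 -78.35664261] [-0.03499774  0.50390296  0.14233059] 11.06352653365479
row [0.025, -0.028, 2.668] [0.018, -0.025, -0.051] dist 0.133
row [0.022, -0.03, 3.508] [0.018, -0.025, -0.051] dist 0.175
```

View pics/w11.png

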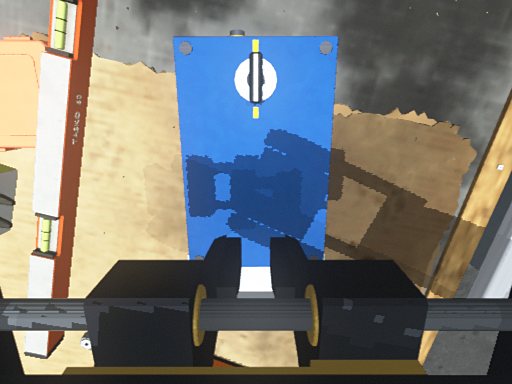

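The wing axis and both marks at (256,45) and (256,113) are in line; the wing's yaw is within 0.1° of the housing's y. Next I press at the panel centre with shut fingers.

>>> servo_tool(
  plan=[
    [[0, 0, 0.8], [0.02, -0.02, -0.05], 0],
    [[0, 0, 1.8], [0.02, -0.02, -0.05], 0],
    [[0, 0, 2.7], [0.02, -0.02, -0.05], 0],
    [[0, 0, 3.2], [0.02, -0.02, -0.05], 0],
    [[0, 0, 3.45], [0.02, -0.02, -0.05], 0],
    [[0, 0, 3.5], [0.02, -0.02, -0.05], 0],
    [[0, 0, 3.5], [0.02, -0.02, -0.05], 0],
  ],
)

```text
clock: 21.68
tool_pos: [0.5299, -0.0037, 0.0791]
tool_rot: [-179.9, -0.1, -78.0]
force: [0.5, 0.4, -0.2]
finger_gap: 0.005
```

>>> servo_tool(
  plan=[
    [[0, 0, 0.05], [0, 0, 0], 0],
    [[0, 0, 0.1], [0, 0, 0], 0],
    [[0, 0, 0.15], [0, 0, 0], 0],
    [[0, 0, 0.15], [0, 0, 0], 0],
  ],
)

```text
clock: 22.18
tool_pos: [0.5304, -0.0038, 0.0721]
tool_rot: [-179.9, -0.1, -78.0]
force: [-0.5, -0.5, 4.9]
finger_gap: 0.004
```

Contact at about 0.0725 m. I go on to flush.

>>> servo_tool(
  plan=[
    [[0, 0, 0.04], [0, 0, 0], 0],
    [[0, 0, 0.08], [0, 0, 0], 0],
    [[0, 0, 0.12], [0, 0, 0], 0],
    [[0, 0, 0.12], [0, 0, 0], 0],
  ],
)

```text
clock: 22.68
tool_pos: [0.5304, -0.0038, 0.0669]
tool_rot: [-179.9, -0.1, -78.0]
force: [-4.4, 0.9, 10.1]
finger_gap: 0.006
```

>>> servo_tool(
  plan=[
    [[0, 0, 0.02], [0, 0, 0], 0],
    [[0, 0, 0.04], [0, 0, 0], 0],
    [[0, 0, 0.04], [0, 0, 0], 0],
  ],
)

```text
clock: 23.05
tool_pos: [0.5304, -0.0038, 0.0658]
tool_rot: [-179.9, -0.1, -77.9]
force: [-3.8, 0.1, 10.5]
finger_gap: 0.006
```

>>> servo_tool(
  plan=[
    [[0, 0, 0.02], [0, 0, 0], 0],
    [[0, 0, 0.04], [0, 0, 0], 0],
    [[0, 0, 0.04], [0, 0, 0], 0],
  ],
)

```text
clock: 23.42
tool_pos: [0.5304, -0.0038, 0.0654]
tool_rot: [-179.9, -0.1, -77.9]
force: [-7.1, 1.1, 16.8]
finger_gap: 0.008
```

>>> servo_tool(
  plan=[
    [[0, 0, 0.02], [0, 0, 0], 0],
    [[0, 0, 0.04], [0, 0, 0], 0],
    [[0, 0, 0.04], [0, 0, 0], 0],
  ],
)

```text
clock: 23.8
tool_pos: [0.5304, -0.0038, 0.0653]
tool_rot: [-180.0, -0.1, -77.9]
force: [-8.1, 1.3, 20.1]
finger_gap: 0.008
```

```bash
python3 -c "
from w import *
s=snap('wrist','w12');wing(s)
P,ok=cloud(s);hsv=cv2.cvtColor(s['image'],cv2.COLOR_RGB2HSV)
m=ok&(hsv[...,0]>100)&(hsv[...,0]<125)&(hsv[...,1]>130)&(P[...,2]>.05)&(P[...,2]<.09);print('panel z',np.median(P[m][:,2]))
s=viewer.snapshot('side');cv2.imwrite('pics/s12.png',cv2.resize(s['image'][130:260,180:330],None,fx=4,fy=4)[:,:,::-1])
s=viewer.snapshot('scene');cv2.imwrite('pics/c12.png',cv2.resize(s['image'][150:300,140:340],None,fx=4,fy=4)[:,:,::-1])
st=sensors.sense();print(st['clock'],st['tool_pos'],st['force'])"
```

```text
wing top 0 nan ((0.0, 0.0), (0.0, 0.0), 0.0) loc [-0.5184  0.1248]
panel z 0.06467934688078084
23.95 [ 0.53039461 -0.00378038  0.06532207] [-9.05409929  0.43347701 20.05661251]
  return _methods._mean(a, axis=axis, dtype=dtype,
  ret = ret.dtype.type(ret / rcount)
```

View pics/w12.png

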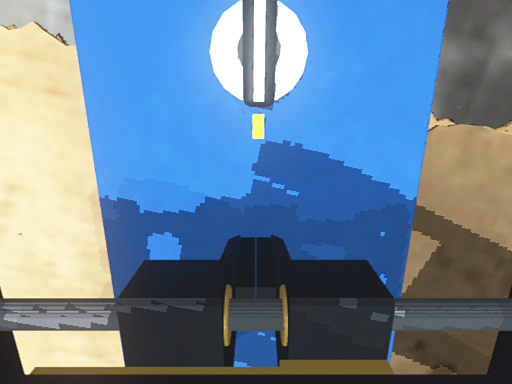

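View pics/c12.png

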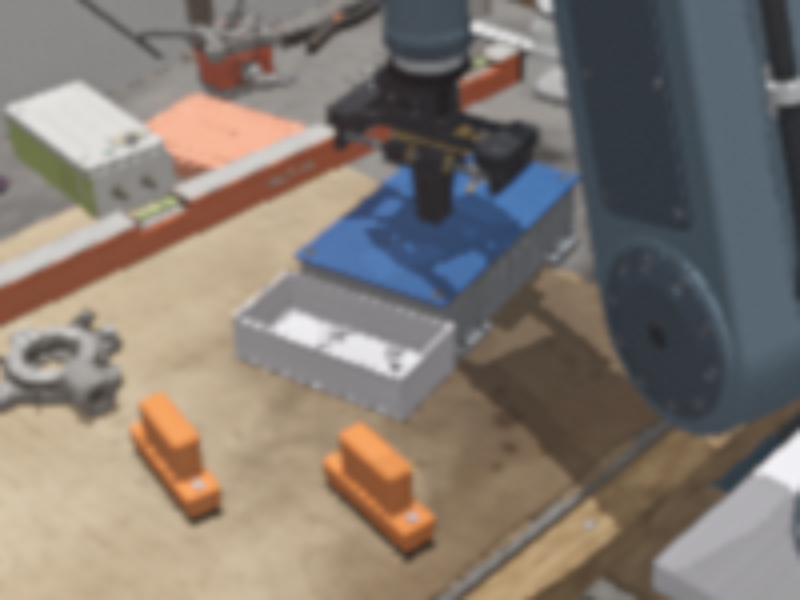

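View pics/s12.png

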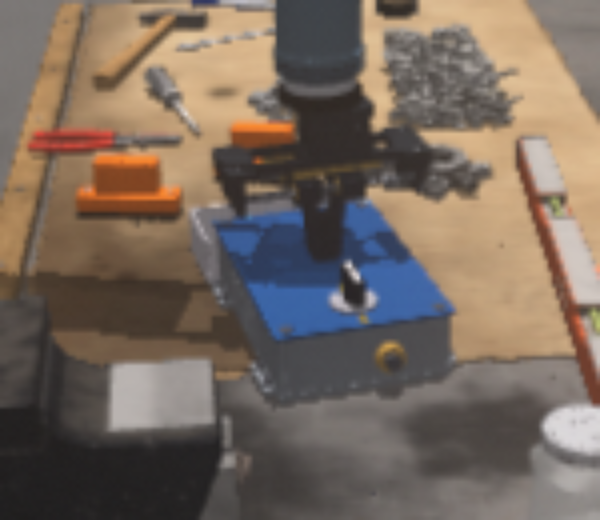

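The panel reads 0.0647 m, which is flush, with the slot aligned on the mark. The block stands upright, the chips are in the tray, and the push holds steady at 20 N. I hand in while holding.

```bash
python3 -c "
from h import *
print(manip.hand_in()); st=sensors.sense();print(st['clock'],st['tool_pos'],st['force'])"
```

```text
the job is handed in; nothing more can be done
None
the job is handed in; nothing more can be done
```

I finished the task in the order asked and handed it in at about 24 s, with the arm still holding the panel down.

- **Sweep:** I took the left-hand scraper and cleared the panel in one pass. The wrist pictures show all four chips in the tray; the chip detector reported only three of them.
- **Scraper:** it stands upright on the bench, back where it was.
- **Fastener:** I turned it clockwise from about 0.19 rad until the slot line pointed at the yellow marks. It measured within 0.1° of the housing's y axis.
- **Panel:** I pressed it with shut fingers to a measured height of 0.0647 m, against 0.065 m when flush. The push held steady at about 20 N.
- **Other things:** the pump cover and the other scraper look unmoved in the last pictures. I did not measure them, the tape roll or the jar at the end.

**Failed or differing checks:**
- My last automatic wing check found nothing, because the wing lay partly outside the picture and below its height filter. I confirmed the alignment by eye in that picture instead.
- The first, oblique measurement of the scraper was about 8 mm off, so I measured it again from closer before gripping.

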